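# Seat the reference probe in the calibration block

### The arm

A 7-joint arm with a two-finger parallel gripper is mounted at the origin on a cart in front of the work surface, level with it; the furniture and walls round the work are solid. World frame = base frame: x ahead of the robot, y to its left, z up, the work surface at z = 0. Lengths are in m, angles in rad, forces in N, time in s.
With the tool pointing down it reaches from about 0.4 to 0.875 m from the base axis. Payload 19.3 kg.
Tool frame: the origin (TCP) lies at the very end of the fingers, on their centre line; the grasp point (between the pads) lies bot.grasp_offset behind it (bot.grasp_offset is the distance from the TCP to the grasp point, in m); z points along the fingers, y is the direction in which the jaws open and shut (so a half turn about z gives the same grasp; the last joint's range is limited). The gripper opens to 85 mm and grips with 20 to 120 N. Pads are 22 mm wide; open, the fingers measure 114 mm over their backs; the gripper's body (76 mm by 85 mm) begins 54 mm behind the grasp point. The pads swing forward as they close: fully open they stand 13 mm farther back than shut.
Start: joints at [-0.07, 0.521, -0.036, 1.599, 0.021, 1.021, -0.113], TCP at [0.625, -0, 0.231] pointing down, gripper open.
Joint ranges: [-2.91, 2.91], [-0.3, 2.13], [-1.5, 1.42], [0.17, 2.43], [-1.26, 4.41], [0.16, 1.93], [-2.52, 2.52]. Speed limits (rad/s): [1.89, 1.89, 2.39, 2.39, 3.01, 3.01, 3.01].

### API

Orientations are given as [roll, pitch, yaw] about the fixed x, y, z axes, in that order (R = Rz(yaw) Ry(pitch) Rx(roll)).
In Python, from workcell import bot gives the robot as it stands. The module is installed in compiled form; this text tells all that it offers.
- The arm moves only by the shell command python3 -m handwheel 'ROWS' [OPENING] [FORCE]. ROWS is JSON, a list of rows, each a list of 6 numbers: the shift along the tool's x, y, z as a fraction of full scale, then the turn, a rotation vector about the tool's x, y, z as a fraction of full scale. In form: [[x, y, z, rx, ry, rz], ...]. A call has 1 to 8 rows; each row shifts and turns the commanded pose from where the row before left it, along the tool's axes as they then stand; what a row does not reach is not made up. Full scale, the value 1, is 0.025 m for a shift and 360 degrees for a turn. A row lasts 1/8 s, in which the tool goes at most 62.5 mm and 10.7 degrees, less where a joint would pass 70% of its speed; a pose out of reach is approached as far as the arm can. A call with a number of a shift or a turn outside -1 to 1 is refused whole. A call with a gripper value outside its range is refused whole. OPENING is the closure, from -1 (fully open) to 1 (shut), set as the call begins (- or left out, the last holds). The fingers move at their own pace and stop on an object; FORCE is the grip in N (left out, the last holds). Time passes only in rows, so rows that do not move let the fingers close. It gives the time, the measured TCP pose, the force and the opening at its end, in the units of the state.
- bot.observe(): the state, without advancing time (a new reading comes with each control period).
- bot.grab_frame(name): name is "scene" or "top" or "wrist"; returns a dict with "pixels" (384x512x3 uint8, blue, green, red), "vertical_fov" (degrees; the focal length in pixels is half the picture's height over the tangent of half this angle, whatever the lens; pixels are square), "cx", "cy" (the principal point, pixels), "R" (3x3) and "t" (3): a world point X has camera coordinates R X + t. Camera axes: x right, y down, z forward; pixel columns grow to the right and rows downward; lengths in m; the calibration is good to about 2 mm. A picture is of the moment at which its call begins. There is no depth.
- bot.job_done(): hands the job in, once; it reports no verdict.
Trained networks look in a picture, given as the dict that the camera call returned (one of the last four; its "shot" number tells which), for a name from the list of things; names that differ only in an ending like _2 or _b are one class to them, and where a whole thing is asked for, a point or a joint stands for the part that bears it (a point fixed in the world has none). Each returns a list of dicts, best first, with "score" (0 to 1); they miss things now and then, are a little off and sometimes report something else, mostly with a low value. They report only what shows in the picture. A call takes as long as a camera call. They do not tell look-alikes from the thing itself.
- bot.trace(picture, thing): "region" (384x512 bool, what is visible of it) and "point" ([column, row] in pixels, amid what is visible of it).
The state is a dict: "clock": time; "qpos": joint angles; "qd": joint speeds; "joint_efforts": joint torques, N m; "position": TCP position; "tool_rot": TCP orientation; "force": force on the tool from outside, world axes, zero at the start; "moment": the same for the moment, N m; "grip_width": finger opening in m.
Only numpy, scipy, OpenCV 4.12 (cv2) and the standard library are available. Lean on these libraries where they do the work, as an engineer would, in place of code of your own. Each camera call takes 0.05 s, during which the arm holds its last target.

### The job

Press the release pad on the front of the closed case so that its lid springs open, and take out the reference probe, which can only be gripped by its shank in there. Take it over by its handle and push the shank fully home into the narrower of the two wells in the front of the calibration block, until the shoulder of the handle meets the block. Let go of it there, and leave the timer where it stands.

Things in the scene. Friction and masses are not known exactly. Their poses are not given: they have to be found in the camera images.
- lid (a joint): Angle of the case's grey lid: 0 shut and latched, 1.9 rad fully open. A plate 142 x 180 x 7 mm hinged along the long side away from the robot; once the release is pressed a spring throws it open to its stop, leaning back past upright, in about a second, and holds it there.
- release_pad (a point): Middle of the top of the dark ribbed press pad (44 mm wide, 46 mm long) that sticks out of the case's front; 44 mm before the front wall, 36 mm above the table. Pushed straight down it rocks about an axis 34 mm nearer the case: 6 to 7 mm and about 4 N release the lid, the stop is at about 11 mm; it springs back. +x points to the case.
- case: Grey clamshell case, fixed, 140 (x, front to hinge) x 180 (y) mm, walls 38 mm high; origin: centre of its underside. The probe lies along +y at x = -5 mm. The handle, in the -y half, lies in a close groove of a 35 mm high insert and cannot be gripped; the shank stands free in the +y half, in a pocket from x -65 to +55 mm, y 0 to 85 mm, floor at 6 mm.
- shank_mid (a point): Middle of the probe's steel shank, on its axis: 14 mm diameter, 55 mm long, slightly tapered at the tip. +x points to the tip, 29 mm ahead; the handle's shoulder is 26 mm behind. In the case the axis is 24 mm above the table. The probe weighs about 70 g and balances about 15 mm behind the shoulder.
- handle_mid (a point): Centre of the probe's white handle: a square bar 24 x 24 mm, 80 mm long, on the shank's axis; its flat front end, 40 mm ahead of this point, is the shoulder. +x points to the tip, +z up. Put down on the table the probe lies level on its handle, axis 12 mm up, shank clear of the table.
- probe_tip (a point): The tip of the probe's shank, on its axis, 55 mm ahead of the shoulder and 95 mm ahead of the handle's centre; +x points out of the tip.
- well_mouth (a point): Centre of the mouth of the narrower well: 17 mm wide, 2 mm chamfer, 62 mm deep, level, 40 mm above the table. +x points straight into it, +y left. The other well, 28 mm wide, 46 mm to its right, is not to be used. The block is aluminium, fixed, 94 mm wide, 70 deep, 76 high; the well is 23 mm left of its middle. The table is free for 150 mm before it.
- probe: The whole probe, handle and shank; origin under the shoulder on its underside, +x towards the tip.
- timer: A white square kitchen timer, 64 x 64 x 20 mm, loose, standing between case and block towards the back; origin at the centre of its underside.
Things that resemble listed ones, but are neither listed nor needed, are in the scene too. Leave any blue look-alike of the part that bears well_mouth alone.

How it is judged:
By the outcome, as a careful person would: the job done as asked, in the order asked, and still so for the second after the job is handed in, with the robot touching nothing.
It also fails if it takes over 72 s, if anything falls off the work surface, if the arm or the gripper's body presses on something with over 40 N, if the wrist force passes 120 N, or if a joint passes its speed limit or range.

## Working session

There is one attempt and no reset: what is moved stays moved. The work goes in short steps, Python scripts to look and compute and a shell command to move; the robot and the scene stay as the last step left them, time stands still between calls to the robot, and variables do not carry over. Pictures are saved under pics/ and viewed, and the job is handed in when it is done.

```bash
mkdir -p pics; ls; cat > h.py <<'E'
import numpy as np, cv2
from workcell import bot
def save(p,n): cv2.imwrite('pics/'+n,p['pixels'])
def f(p): return 192/np.tan(np.radians(p['vertical_fov'])/2)
def proj(p,X):
    c=np.array(p['R'])@np.array(X)+np.array(p['t']); return np.array([p['cx']+f(p)*c[0]/c[2],p['cy']+f(p)*c[1]/c[2]])
def atz(p,uv,z):
    R=np.array(p['R']);t=np.array(p['t']); o=-R.T@t
    d=R.T@np.array([(uv[0]-p['cx'])/f(p),(uv[1]-p['cy'])/f(p),1]); return o+d*(z-o[2])/d[2]
E
python3 - <<'E'
from h import *
s=bot.observe(); print({k:np.round(v,3) for k,v in s.items()}, bot.grasp_offset)
for n in ['scene','top','wrist']:
    p=bot.grab_frame(n); save(p,n+'0.png'); print(n,p['vertical_fov'],p['cx'],p['cy'],np.round(-np.array(p['R']).T@p['t'],3), np.round(p['R'],2).tolist(),p.keys())
    if n!='wrist':
      for th in ['release_pad','case','well_mouth','timer','probe','lid']:
        for d in bot.trace(p,th)[:3]: print(n,th,round(d['score'],2),np.round(d['point'],1),d['region'].sum())
E
```

```text
pics
{'clock': np.float64(0.0), 'qpos': array([-0.07 ,  0.522, -0.036,  1.6  ,  0.021,  1.021, -0.113]), 'qd': array([ 0.002,  0.   , -0.001, -0.001,  0.   ,  0.   ,  0.002]), 'joint_efforts': array([-4.0000e-03, -9.2711e+01,  1.9780e+00, -3.6993e+01,  1.8000e-02,
        8.0000e-03, -0.0000e+00]), 'position': array([ 0.625, -0.   ,  0.231]), 'tool_rot': array([-3.14 ,  0.   ,  1.571]), 'force': array([-1.044, -0.125, -0.252]), 'moment': array([-0.062, -0.018, -0.018]), 'grip_width': np.float64(0.086)} 0.0187
scene 44.41815224329942 249.60385277310667 188.44358593921976 [-0.25  -0.726  0.824] [[0.57, -0.82, -0.02], [-0.56, -0.38, -0.74], [0.6, 0.43, -0.68]] dict_keys(['pixels', 'vertical_fov', 'cx', 'cy', 'R', 't', 'shot'])
scene release_pad 0.93 [288.6 213.5] 400
scene case 0.79 [325.3 206.5] 4397
scene well_mouth 0.74 [254.2 143.7] 1367
scene timer 0.71 [308.3 158. ] 450
scene lid 0.94 [327.2 204.2] 3181
top 47.308678058436506 260.75067743532173 195.25231213825884 [ 0.262 -0.264  0.965] [[0.14, -0.99, 0.01], [-0.97, -0.14, -0.2], [0.2, 0.02, -0.98]] dict_keys(['pixels', 'vertical_fov', 'cx', 'cy', 'R', 't', 'shot'])
top release_pad 0.79 [301.7 215.4] 568
top case 0.85 [333.3 186.7] 6203
top well_mouth 0.75 [302.5 334.9] 1903
top well_mouth 0.61 [220.8 124.2] 1800
top timer 0.85 [284.5 112.2] 740
top timer 0.36 [221.7 123.5] 1773
top timer 0.32 [338.  182.8] 5214
top lid 0.94 [338.2 183.8] 5205
wrist 63.75108977253403 254.00582568483765 185.40373792917833 [0.626 0.084 0.374] [[1.0, 0.0, -0.0], [0.0, -0.95, 0.32], [0.0, -0.32, -0.95]] dict_keys(['pixels', 'vertical_fov', 'cx', 'cy', 'R', 't', 'shot'])
```

```bash
python3 - <<'E'
import cv2
for n in ['scene','top']:
    a=cv2.imread(f'pics/{n}0.png'); 
    cv2.imwrite(f'pics/{n}0b.png',cv2.resize(a,(800,600),interpolation=cv2.INTER_CUBIC))
E
```

```text
(no output)
```

View pics/scene0.png

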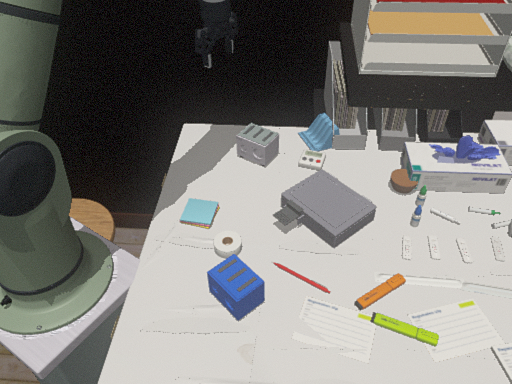

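View pics/top0.png

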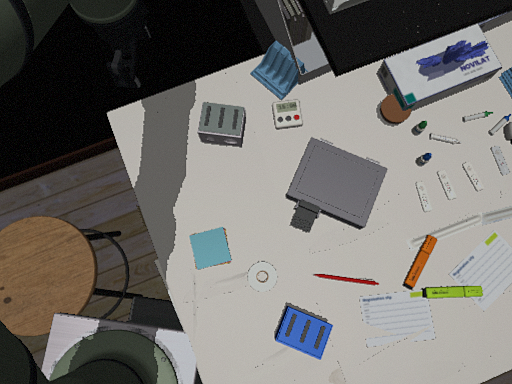

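View pics/wrist0.png

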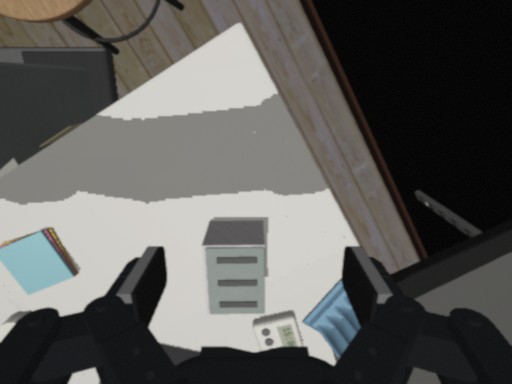

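```bash
cat > fit.py <<'E'
from h import *
from scipy.optimize import minimize
def box(x,y,yaw,dx,dy,z0,z1):
    c,s=np.cos(yaw),np.sin(yaw)
    return [[x+c*a-s*b,y+s*a+c*b,z] for a in (-dx/2,dx/2) for b in (-dy/2,dy/2) for z in (z0,z1)]
def sil(p,pts,k=4):
    uv=np.array([proj(p,X) for X in pts]); h=cv2.convexHull(uv.astype(np.float32))
    m=np.zeros((384,512),np.uint8); cv2.fillConvexPoly(m,np.round(h*256).astype(np.int32),255,cv2.LINE_AA,8); return cv2.GaussianBlur(m.astype(np.float32)/255,(0,0),1.0)
def fit(obs,x0,dims):
    ms=[(p,cv2.GaussianBlur(r.astype(np.float32),(0,0),1.0)) for p,r in obs]
    c=lambda v: sum(((sil(p,box(*v[:2],v[2],*dims))-m)**2).sum()/max(m.sum(),1) for p,m in ms)
    best=None
    r=minimize(c,x0,method='Nelder-Mead',options=dict(initial_simplex=[x0,[x0[0]+.02,x0[1],x0[2]],[x0[0],x0[1]+.02,x0[2]],[x0[0],x0[1],x0[2]+.2]],xatol=1e-4,fatol=1e-5))
    return r.x,r.fun
E
python3 - <<'E'
from fit import *
P=[bot.grab_frame(n) for n in ('scene','top')]
import pickle
for p in P: print(p['shot'])
T={}
for th in ['lid','well_mouth','timer','release_pad','case']:
    T[th]=[bot.trace(p,th) for p in P]
pickle.dump((P,T),open('d0.pkl','wb'))
print(atz(P[1],(338,184),.045),atz(P[1],(221,124),.07),atz(P[1],(284,112),.02))
for n,th,dims,idx,yaw0 in [('lid','lid',(.142,.18,.038,.045),(0,0),-.3),('block','well_mouth',(.07,.094,0,.076),None,0),('timer','timer',(.064,.064,0,.02),(0,0),0)]:
    obs=[]
    for k,(p,tr) in enumerate(zip(P,T[th])):
        if n=='block':
            d=[d for d in tr if d['point'][1]<160][0]
        else: d=tr[0]
        obs.append((p,d['region']))
    d=atz(P[1],np.array(np.nonzero(obs[1][1])).mean(1)[::-1],dims[3])
    for o in (obs,obs[:1],obs[1:]):
      for y0 in (-.3,.1,.5):
        v,c=fit(o,[d[0],d[1],y0],dims); print(n,len(o),np.round(v,4),round(c,4))
for k,(p,n) in enumerate(zip(P,'st')):
    a=cv2.resize(p['pixels'],None,fx=4,fy=4,interpolation=cv2.INTER_CUBIC)
    for th in T:
        for i,d in enumerate(T[th][k][:2]):
            cs,_=cv2.findContours(cv2.resize(d['region'].astype(np.uint8),None,fx=4,fy=4,interpolation=0),0,2)
            if th in('lid','release_pad') : cv2.drawContours(a,cs,-1,(0,0,255) if th=='lid' else (0,255,0),1)
    if n=='s': b=a[560:1020,1060:1560]
    else: b=a[520:960,1120:1600]
    cv2.imwrite(f'pics/c_{n}.png',b)
    c=a[470:680,920:1320] if n=='s' else a[380:600,760:1220]
    cv2.imwrite(f'pics/bl_{n}.png',cv2.resize(c,None,fx=1.7,fy=1.7))
E
```

```text
4
5
[ 0.50089908 -0.40556682  0.045     ] [ 0.59153229 -0.13794981  0.07      ] [ 0.65899019 -0.26931952  0.02      ]
lid 2 [ 0.5089 -0.4022 -0.2773] 0.0501
lid 2 [ 0.5087 -0.4023 -0.2787] 0.0503
lid 2 [ 0.5087 -0.4024 -0.276 ] 0.0502
lid 1 [ 0.5103 -0.4021 -0.2881] 0.0293
lid 1 [ 0.5103 -0.402  -0.2924] 0.0293
lid 1 [ 0.5104 -0.4018 -0.2935] 0.0293
lid 1 [ 0.5081 -0.4025 -0.271 ] 0.018
lid 1 [ 0.5081 -0.4026 -0.2709] 0.018
lid 1 [ 0.5081 -0.4026 -0.2711] 0.018
block 2 [ 6.023e-01 -1.352e-01  3.000e-04] 0.109
block 2 [ 0.6023 -0.1352  0.001 ] 0.109
block 2 [ 0.6022 -0.1352  0.001 ] 0.109
block 1 [ 0.6047 -0.1339 -0.0966] 0.0839
block 1 [ 0.6047 -0.1347  0.0757] 0.0825
block 1 [ 0.6056 -0.1348  0.0479] 0.0829
block 1 [ 0.6019 -0.1353  0.0109] 0.0242
block 1 [ 0.6019 -0.1353  0.0113] 0.0242
block 1 [ 0.6019 -0.1355  0.0097] 0.0243
timer 2 [ 0.6588 -0.2764  0.3054] 0.1917
timer 2 [ 0.6588 -0.2761  0.2977] 0.1939
timer 2 [ 0.6589 -0.2765  0.3017] 0.1917
timer 1 [ 0.6581 -0.2773  0.3345] 0.1138
timer 1 [ 0.659  -0.277   0.3614] 0.1128
timer 1 [ 0.6589 -0.2769  0.3634] 0.1122
timer 1 [ 0.6589 -0.2758  0.2611] 0.0686
timer 1 [ 0.6589 -0.2761  0.2636] 0.0686
timer 1 [ 0.6588 -0.2758  0.2599] 0.0686
```

View pics/c_s.png

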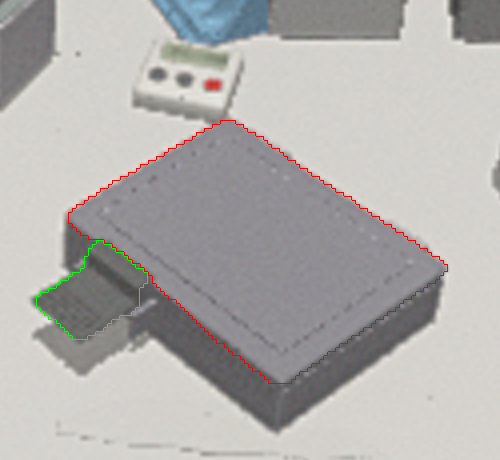

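View pics/c_t.png

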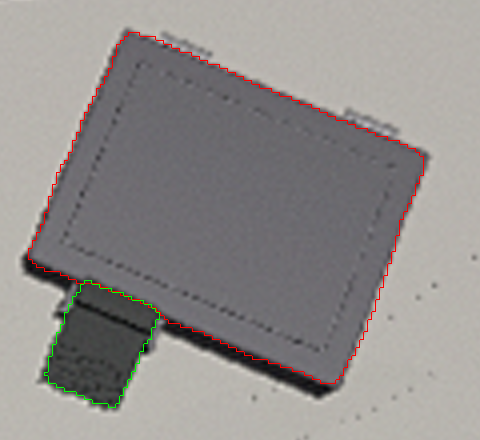

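View pics/bl_s.png

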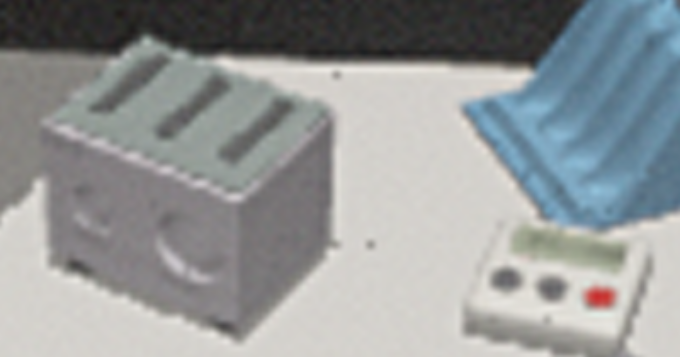

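View pics/bl_t.png

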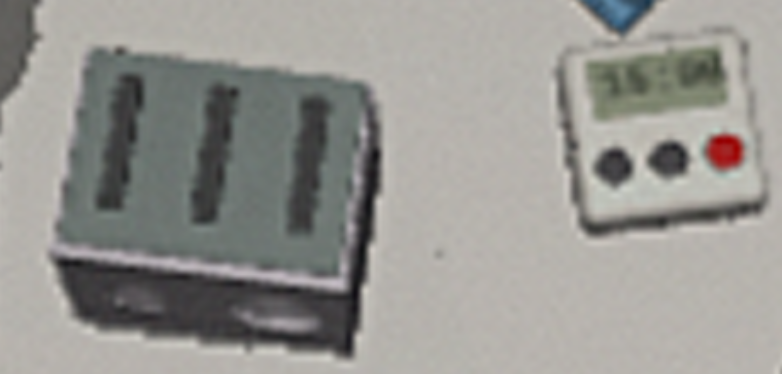

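```bash
python3 - <<'E'
from fit import *
import pickle
P,T=pickle.load(open('d0.pkl','rb'))
cx,cy,yaw=.5085,-.4025,-.275
R=np.array([[np.cos(yaw),-np.sin(yaw)],[np.sin(yaw),np.cos(yaw)]])
for q in [(45,378),(118,407),(157,316),(82,281)]:
    w=atz(P[1],((1120+q[0]-1.5)/4,(520+q[1]-1.5)/4),.036); print('top',w, R.T@(w[:2]-[cx,cy]))
for q in [(35,300),(80,338),(150,272),(100,240)]:
    w=atz(P[0],((1060+q[0]-1.5)/4,(560+q[1]-1.5)/4),.036); print('scene',w, R.T@(w[:2]-[cx,cy]))
# fit pad box with fixed yaw
for o in ([0,1],[0],[1]):
    obs=[(P[k],T['release_pad'][k][0]['region']) for k in o]
    v,c=fit(obs,[cx-.11,cy+.06,yaw],(.046,.044,.030,.036)); print(v,c,R.T@(v[:2]-[cx,cy]))
# overlay
for k,n in ((0,'s'),(1,'t')):
    a=cv2.resize(P[k]['pixels'],None,fx=4,fy=4,interpolation=cv2.INTER_CUBIC)
    def poly(b,col):
        b=np.array(b)
        for i in range(8):
            for j in range(i):
                if bin(i^j).count('1')==1:
                    p1,p2=[tuple(np.int32(np.round(proj(P[k],b[m])*4+1.5))) for m in (i,j)]
                    cv2.line(a,p1,p2,col,1)
    poly(box(cx,cy,yaw,.14,.18,0,.045),(0,0,255))
    poly(box(.602,-.1352,.005,.07,.094,0,.076),(0,255,255))
    poly(box(.6589,-.2761,.28,.064,.064,0,.02),(255,255,0))
    w=R@np.array([-.114,.0])
    cv2.imwrite(f'pics/ov_{n}.png',(a[430:1020,900:1560] if n=='s' else a[360:960,760:1560]))
E
```

```text
top [ 0.40156664 -0.31612999  0.036     ] [-0.12636887  0.05408725]
top [ 0.39151973 -0.35655596  0.036     ] [-0.12506072  0.01245207]
top [ 0.4432972  -0.37168425  0.036     ] [-0.07112074  0.01195224]
top [ 0.45674705 -0.3293974   0.036     ] [-0.06965913  0.05630243]
scene [ 0.40073186 -0.31835819  0.036     ] [-0.12656723  0.05171609]
scene [ 0.38963918 -0.35608727  0.036     ] [-0.12699789  0.01239249]
scene [ 0.4580054  -0.36221147  0.036     ] [-0.0595375   0.02506304]
scene [ 0.46487197 -0.32347271  0.036     ] [-0.06344834  0.0642108 ]
[ 0.4251638  -0.34292672 -0.25096272] 0.23766420781612396 [-0.0963818   0.03470514]
[ 0.42738925 -0.34280119 -0.1445821 ] 0.14752836525440216 [-0.09427406  0.03543027]
[ 0.4249696  -0.34315288 -0.27150106] 0.08404382318258286 [-0.09650729  0.03443474]
```

View pics/ov_s.png

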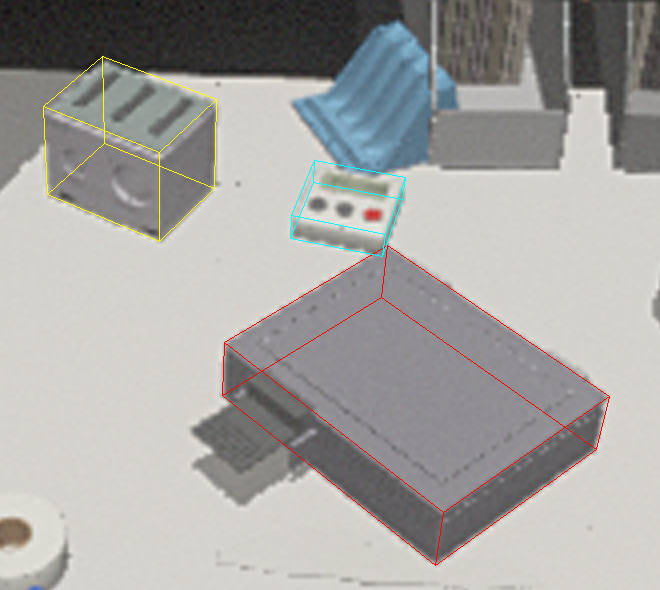

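View pics/ov_t.png

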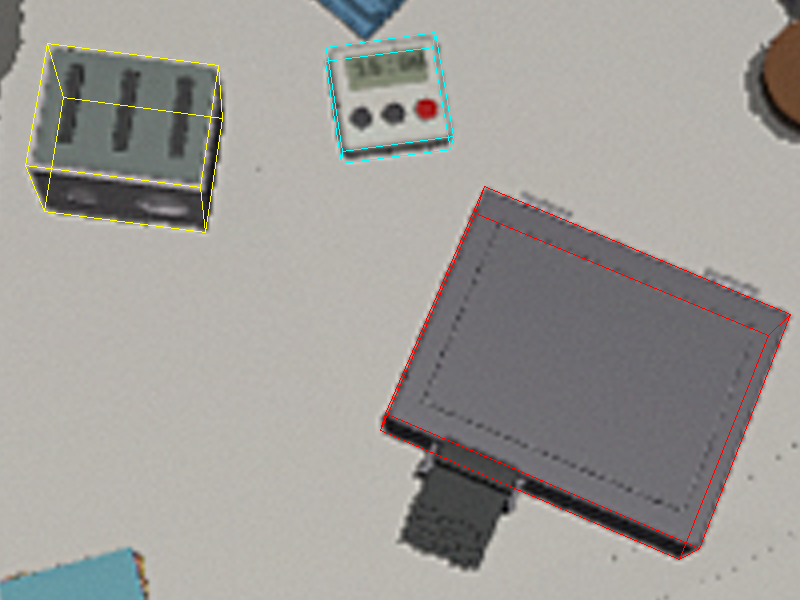

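```bash
python3 -m handwheel '[[-1,-0.64,0.2,0,0,0],[-1,-0.64,0.2,0,0,0],[-1,-0.64,0.2,0,0,0],[-1,-0.64,0.2,0,0,0],[-1,-0.64,0.2,0,0,0],[-1,-0.64,0.2,0,0,0],[-1,-0.64,0.2,0,0,0],[-1,-0.64,0.2,0,0,0]]' 1 40
python3 -m handwheel '[[-0.93,-0.6,0.85,0,0,0],[-0.93,-0.6,0.85,0,0,0],[-0.93,-0.6,0.85,0,0,0],[-0.93,-0.6,0.85,0,0,0],[-0.93,-0.6,0.85,0,0,0],[-0.93,-0.6,0.85,0,0,0],[0,0,0,0,0,0.022],[0,0,0,0,0,0.022]]' 
python3 - <<'E'
from h import *
s=bot.observe(); print({k:np.round(v,4) for k,v in s.items()})
ps=[bot.grab_frame(n) for n in ('scene','top')]
A=np.hstack([ps[0]['pixels'][120:320,210:410],ps[1]['pixels'][100:300,210:410]])
cv2.imwrite('pics/p1.png',cv2.resize(A,None,fx=2,fy=2,interpolation=2))
E
```

```text
clock: 2.35
position: [0.4965, -0.2008, 0.1913]
tool_rot: [3.141, 0.0, 1.571]
force: [1.0, 0.4, 0.5]
grip_width: 0.0002
clock: 3.35
position: [0.4067, -0.3399, 0.0635]
tool_rot: [-3.141, -0.0, 1.289]
force: [0.3, 0.6, -1.0]
grip_width: 0.0003
{'clock': np.float64(3.35), 'qpos': array([ 0.536 ,  0.624 ,  0.0661,  1.977 , -0.0748,  0.5432,  0.3718]), 'qd': array([-0.2268,  0.007 ,  0.2948,  0.0102, -0.3325, -0.0076, -0.7931]), 'joint_efforts': array([ 4.31090e+00, -8.65330e+01,  3.20640e+00, -2.22434e+01,
        1.18890e+00,  7.90000e-03,  2.71740e+00]), 'position': array([ 0.4067, -0.3399,  0.0635]), 'tool_rot': array([-3.1413e+00, -1.0000e-04,  1.2888e+00]), 'force': array([ 0.3216,  0.5945, -1.0287]), 'moment': array([ 0.0433,  0.0251, -0.0281]), 'grip_width': np.float64(0.0003)}
```

View pics/p1.png

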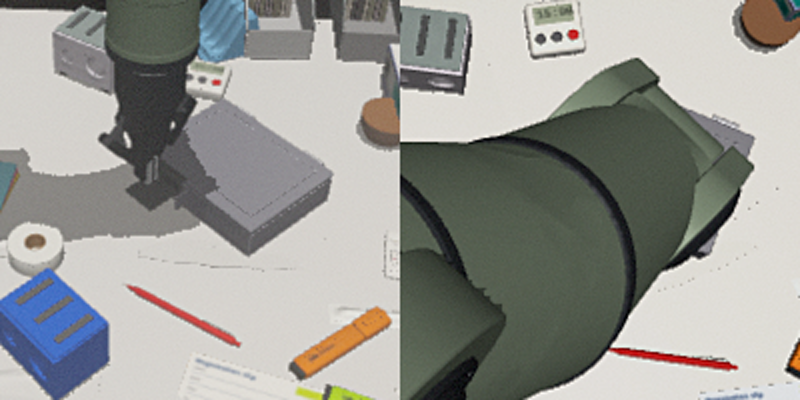

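```bash
python3 -m handwheel '[[0,0,0,0,0,-0.0295],[0,0,0,0,0,-0.0295],[0,0,0,0,0,-0.0295],[0,0,0,0,0,-0.0295],[0,0,0,0,0,-0.0295],[0,0,0,0,0,-0.0295],[0,0,0,0,0,-0.0295],[0,0,0,0,0,-0.0295]]' 
python3 -m handwheel '[[0,0,0.4,0,0,-0.013],[0,0,0.4,0,0,0],[0,0,0.2,0,0,0],[0,0,0.1,0,0,0],[0,0,0.1,0,0,0]]'
python3 -m handwheel '[[0,0,0.1,0,0,0],[0,0,0.08,0,0,0]]'
```

```text
clock: 4.45
position: [0.4072, -0.3396, 0.064]
tool_rot: [-3.141, 0.001, 2.787]
force: [0.8, -0.4, -0.5]
grip_width: -0.0001
clock: 5.08
position: [0.4066, -0.3393, 0.0338]
tool_rot: [-3.141, -0.001, 2.859]
force: [-5.0, 1.6, 5.2]
grip_width: 0.0002
clock: 5.32
position: [0.4057, -0.3392, 0.0292]
tool_rot: [-3.141, -0.002, 2.858]
force: [-7.8, 2.7, 6.5]
grip_width: -0.0003
```

```bash
python3 -m handwheel '[[0,0,0.1,0,0,0],[0,0,0.05,0,0,0]]'
python3 - <<'E'
from h import *
ps=[bot.grab_frame(n) for n in ('scene','wrist')]
A=np.hstack([cv2.resize(ps[0]['pixels'][100:292,200:400],(400,384)),cv2.resize(ps[1]['pixels'],(400,300)).copy().__class__((384,400,3),np.uint8)*0])
A[:300,400:]=cv2.resize(ps[1]['pixels'],(400,300))
cv2.imwrite('pics/p2.png',A)
E
```

```text
clock: 5.58
position: [0.4055, -0.3392, 0.0258]
tool_rot: [-3.141, -0.003, 2.858]
force: [-14.0, 6.3, 29.6]
grip_width: -0.0001
```

View pics/p2.png

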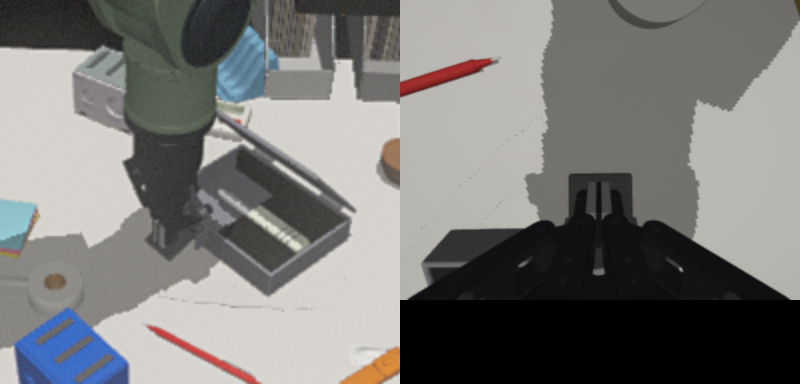

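```bash
python3 -m handwheel '[[0,0,-0.5,0,0,0],[0.5,0,-1,0,0,0],[1,0,-1,0,0,0.0],[1,0,-1,0,0,0.029],[0,0,-1,0,0,0.029],[0,0,-1,0,0,0.029],[0,0,0,0,0,0.029],[0,0,0,0,0,0.029]]' -0.2
python3 -m handwheel '[[0,0,0,0,0,0.029],[0,0,0,0,0,0.029],[0,0,0,0,0,0.029],[0,0,0,0,0,0]]'
python3 - <<'E'
from h import *
for n in ('scene','top','wrist'):
    p=bot.grab_frame(n); save(p,n+'1.png')
    for th in (['shank_mid','handle_mid','probe','lid','timer','case']):
        for d in bot.trace(p,th)[:2]: print(n,th,round(d['score'],2),np.round(d['point'],1),d['region'].sum())
    cv2.imwrite(f'pics/{n}1b.png',cv2.resize(p['pixels'][80:330,180:480],None,fx=2,fy=2,interpolation=2))
E
```

```text
clock: 6.68
position: [0.3473, -0.3223, 0.1638]
tool_rot: [3.141, 0.001, 1.942]
force: [0.4, 0.4, 0.1]
grip_width: 0.0516
clock: 7.18
position: [0.3473, -0.322, 0.1633]
tool_rot: [3.141, 0.0, 1.403]
force: [-0.2, -0.1, 0.2]
grip_width: 0.0509
scene shank_mid 0.57 [333.4 211.7] 391
scene handle_mid 0.88 [333.3 210. ] 415
scene probe 0.69 [334.6 211.8] 422
scene lid 0.58 [287.8 212.8] 410
scene timer 0.57 [332.6 213.3] 363
scene case 0.91 [343.4 187.6] 7807
scene case 0.26 [308.8 158.6] 438
top timer 0.6 [285.7 112.9] 726
top case 0.59 [360.  136.3] 5828
wrist shank_mid 0.83 [422.3 235.6] 2673
wrist handle_mid 0.96 [421.8 237.9] 2558
wrist probe 0.94 [421.  239.1] 2683
wrist lid 0.76 [501.2 299.6] 1367
wrist case 0.67 [430.8 207.7] 26962
wrist case 0.64 [502.2 298.4] 1422
```

View pics/scene1b.png

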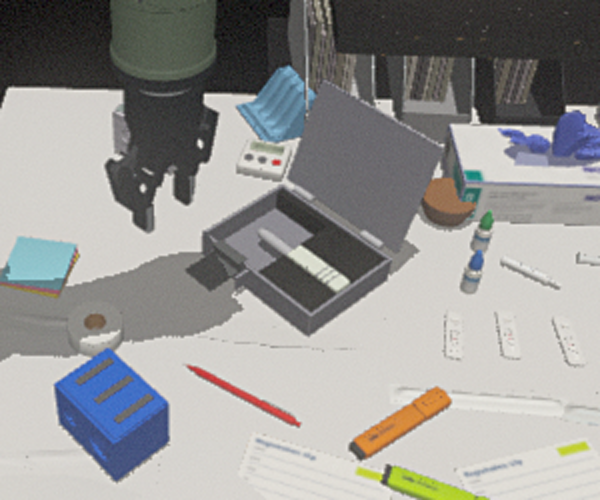

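View pics/top1b.png

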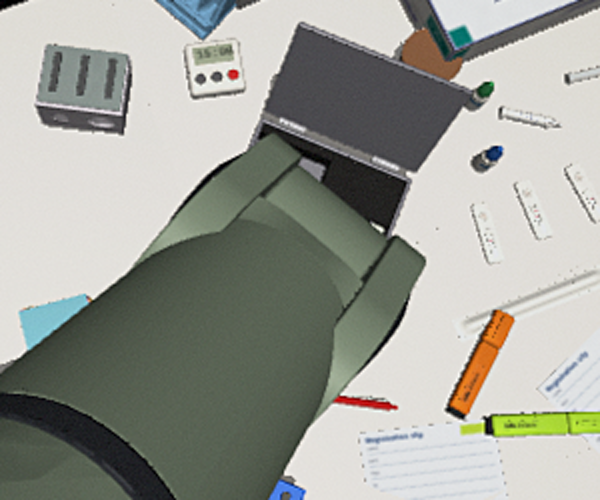

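View pics/wrist1.png

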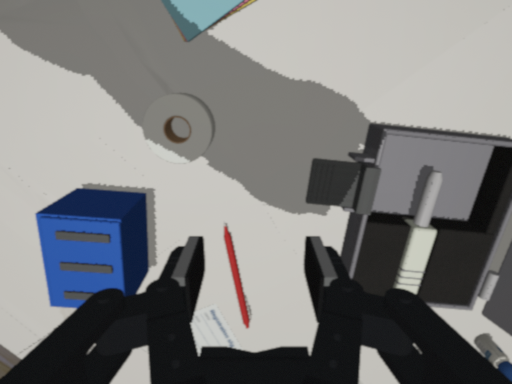

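```bash
python3 - <<'E'
from h import *
p=bot.grab_frame('wrist'); q=bot.grab_frame('scene')
cx,cy,yaw=.5085,-.4025,-.275
R=np.array([[np.cos(yaw),-np.sin(yaw)],[np.sin(yaw),np.cos(yaw)]])
for pic in (p,q):
  for th in ('shank_mid','probe','handle_mid'):
    d=bot.trace(pic,th)[0]
    ys,xs=np.nonzero(d['region']); w=np.array([atz(pic,(x,y),.024)[:2] for x,y in zip(xs,ys)])
    m=w.mean(0); e,v=np.linalg.eigh(np.cov(w.T)); ax=v[:,1]*np.sign(v[1,1]); s=(w-m)@ax
    print(th,np.round(m,4),'yawdeg',np.degrees(np.arctan2(ax[1],ax[0])),'extent',np.round([s.min(),s.max()],3),'tip',np.round(m+ax*s.max(),4),'case',np.round(R.T@(m+ax*s.max()-[cx,cy]),4))
a=cv2.resize(p['pixels'][150:310,340:500],None,fx=4,fy=4,interpolation=cv2.INTER_CUBIC)[:600]
cv2.imwrite('pics/w1z.png',a)
b=cv2.resize(q['pixels'][180:250,280:380],None,fx=7,fy=7,interpolation=cv2.INTER_CUBIC)
cv2.imwrite('pics/s1z.png',b)
np.savez('wq.npz',**{k+n:np.array(pp[n]) for k,pp in (('p_',p),('q_',q)) for n in pp})
E
```

```text
shank_mid [ 0.5031 -0.4188] yawdeg 78.28191206746061 extent [-0.068  0.072] tip [ 0.5177 -0.3481] case [-0.0059  0.0549]
probe [ 0.5031 -0.4185] yawdeg 78.07763782736123 extent [-0.067  0.072] tip [ 0.518  -0.3481] case [-0.0057  0.0549]
handle_mid [ 0.5031 -0.4184] yawdeg 78.13859206121829 extent [-0.067  0.072] tip [ 0.5178 -0.3481] case [-0.0058  0.0549]
shank_mid [ 0.5024 -0.4201] yawdeg 78.45192569801863 extent [-0.059  0.071] tip [ 0.5167 -0.3502] case [-0.0063  0.0525]
probe [ 0.5005 -0.4266] yawdeg 78.31248775819829 extent [-0.054  0.076] tip [ 0.5158 -0.3525] case [-0.0065  0.0501]
handle_mid [ 0.502  -0.4205] yawdeg 78.64943613563108 extent [-0.06   0.074] tip [ 0.5165 -0.3478] case [-0.0071  0.0548]
```

View pics/w1z.png

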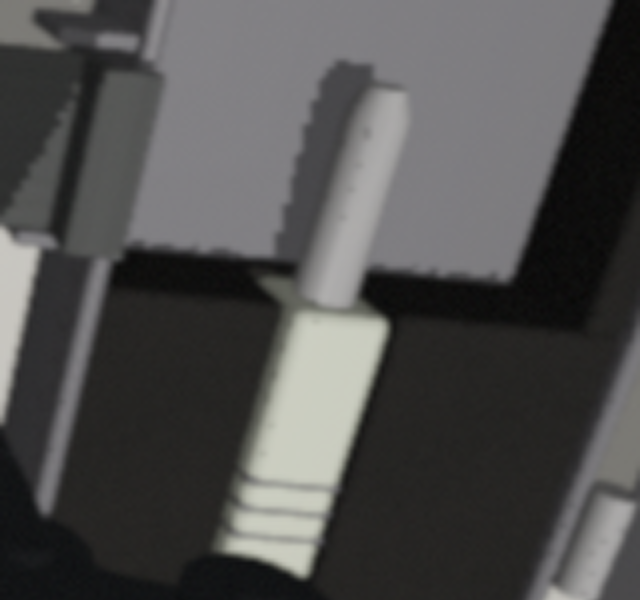

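View pics/s1z.png

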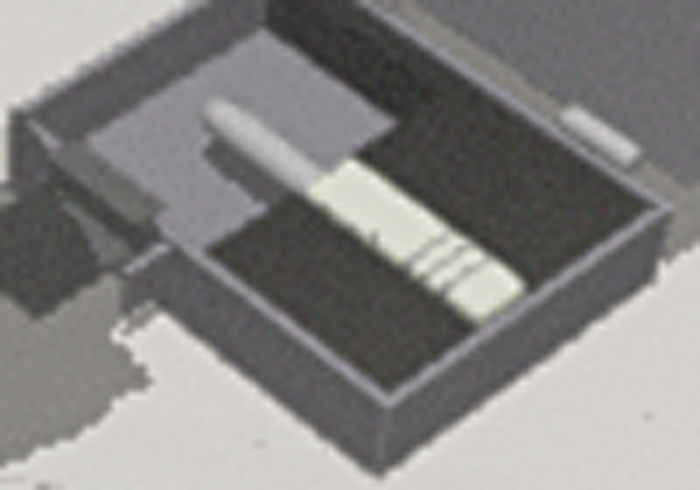

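```bash
python3 - <<'E'
from h import *
z=np.load('wq.npz'); p={k[2:]:z[k] for k in z if k[:2]=='p_'}; q={k[2:]:z[k] for k in z if k[:2]=='q_'}
cx,cy,yaw=.5085,-.4025,-.275
R=np.array([[np.cos(yaw),-np.sin(yaw)],[np.sin(yaw),np.cos(yaw)]])
def go(pic,a,b):
    a=atz(pic,a,.024)[:2]; b=atz(pic,b,.024)[:2]; d=b-a
    print(a,b,np.linalg.norm(d),np.degrees(np.arctan2(d[1],d[0])),R.T@(a-[cx,cy]),R.T@(b-[cx,cy]))
f4=lambda u,v:(340+(u-1.5)/4,150+(v-1.5)/4)
f7=lambda u,v:(280+(u-3)/7,180+(v-3)/7)
go(p,f4(328,302),f4(390,95)); go(q,f7(320,180),f7(210,108))
s=bot.observe(); print(s['clock'],s['position'],s['tool_rot'])
E
```

```text
[ 0.50518558 -0.40456734] [ 0.51939766 -0.35171071] 0.05473395732814506 74.9502546833531 [-0.00262851 -0.00288968] [-0.00330349  0.05184012]
[ 0.50672353 -0.39886661] [ 0.51718327 -0.3495883 ] 0.05037616918342025 78.01635062630454 [-0.00269635  0.00301447] [-0.00601102  0.05328147]
8.625 [ 0.3469609  -0.32207072  0.16306014] [-3.14156589e+00  9.66975542e-06  1.40108904e+00]
```

```bash
python3 -m handwheel '[[0,0,0,0,0,0.016],[-0.075,1,0.3,0,0,0],[-0.075,1,0.3,0,0,0],[-0.075,1,0.5,0,0,0],[-0.075,1,0.7,0,0,0],[-0.075,1,0.7,0,0,0],[-0.075,1,0.7,0,0,0],[-0.075,0.95,0.8,0,0,0]]' -0.3
python3 -m handwheel '[[0,0,0,0,0,0]]'
python3 - <<'E'
from h import *
s=bot.observe(); print(s['clock'],s['position'],s['tool_rot'],s['grip_width'])
p=bot.grab_frame('wrist'); save(p,'w2.png'); q=bot.grab_frame('scene')
b=cv2.resize(q['pixels'][130:250,270:390],None,fx=5,fy=5,interpolation=cv2.INTER_CUBIC)
cv2.imwrite('pics/s2z.png',b)
d=bot.trace(p,'probe'); print([(x['score'],x['point'],x['region'].sum()) for x in d])
R=np.array(p['R']);t=np.array(p['t'])
print('grasp proj',proj(p,[s['position'][0],s['position'][1],.024]))
E
```

```text
clock: 9.62
position: [0.5117, -0.3814, 0.0624]
tool_rot: [3.142, 0.0, 1.301]
force: [-0.7, -0.1, 0.1]
grip_width: 0.0555
clock: 9.75
position: [0.5114, -0.3805, 0.0612]
tool_rot: [-3.14, -0.001, 1.301]
force: [-0.4, -0.1, 0.1]
grip_width: 0.0548
9.75 [ 0.51135326 -0.38053006  0.06123801] [-3.13980449e+00 -9.10429595e-04  1.30142048e+00] 0.05476690899379134
[(0.58, [253.3, 275.4], np.int64(5439)), (0.28, [92.6, 203.2], np.int64(6723))]
grasp proj [253.19420637 218.70054066]
```

View pics/w2.png

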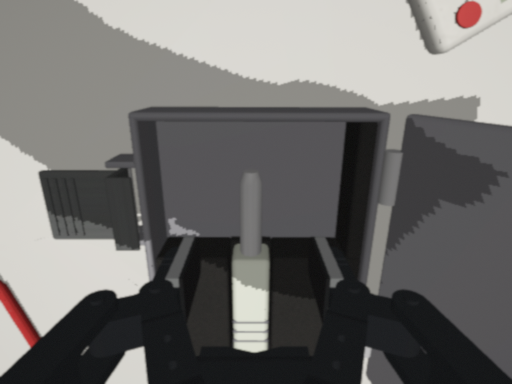

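View pics/s2z.png

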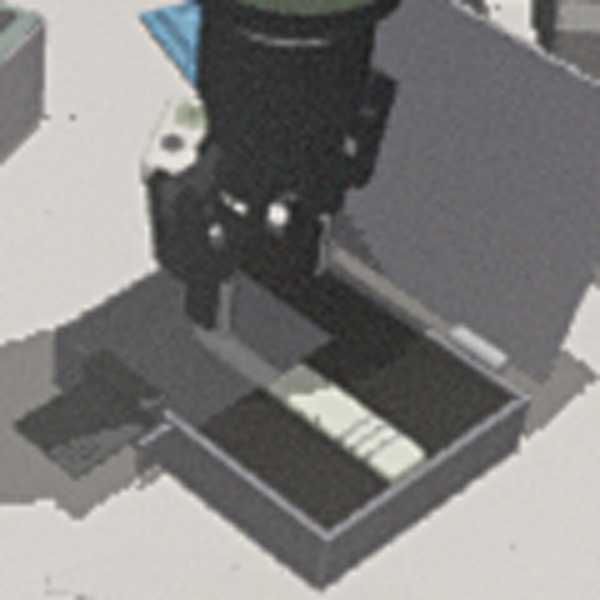

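```bash
python3 -m handwheel '[[0,-0.02,0.6,0,0,0],[0,-0.02,0.6,0,0,0],[0,0,0.5,0,0,0],[0,0,0.3,0,0,0],[0,0,0,0,0,0]]'
python3 -m handwheel '[[0,0,0,0,0,0],[0,0,0,0,0,0],[0,0,0,0,0,0],[0,0,0,0,0,0],[0,0,0,0,0,0]]' 1 50
```

```text
clock: 10.52
position: [0.5097, -0.3807, 0.0123]
tool_rot: [-3.141, -0.0, 1.301]
force: [-0.1, -0.7, -0.1]
grip_width: 0.0555
clock: 11.15
position: [0.5102, -0.3809, 0.0133]
tool_rot: [3.141, 0.0, 1.301]
force: [0.0, 0.8, 4.0]
grip_width: 0.0118
```

```bash
python3 -m handwheel '[[0,0,0,0,0,0],[0,0,0,0,0,0],[0,0,0.1,0,0,0],[0,0,0.06,0,0,0]]' 0.3
python3 -m handwheel '[[0,0,0,0,0,0],[0,0,0,0,0,0],[0,0,0,0,0,0],[0,0,0,0,0,0]]' 1 60
python3 - <<'E'
from h import *
s=bot.observe(); print(s['clock'],s['position'],s['tool_rot'],s['grip_width'],s['force'])
p=bot.grab_frame('wrist'); save(p,'w3.png'); q=bot.grab_frame('scene')
b=cv2.resize(q['pixels'][130:250,270:390],None,fx=5,fy=5,interpolation=cv2.INTER_CUBIC)
cv2.imwrite('pics/s3z.png',b)
E
```

```text
clock: 11.65
position: [0.5098, -0.3807, 0.0087]
tool_rot: [-3.141, -0.0, 1.301]
force: [0.4, 0.2, 1.2]
grip_width: 0.0296
clock: 12.15
position: [0.5099, -0.3808, 0.009]
tool_rot: [-3.142, 0.0, 1.301]
force: [-0.3, -0.3, 0.2]
grip_width: 0.0121
12.15 [ 0.50991556 -0.38083763  0.00904379] [-3.14152912e+00  2.05938402e-05  1.30056943e+00] 0.012074402303636187 [-0.31396656 -0.25320498  0.19149988]
```

View pics/w3.png

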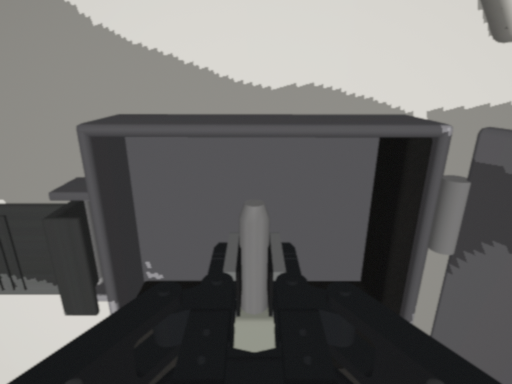

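```bash
python3 -m handwheel '[[0,0,-0.3,0,0,0],[0,0,-0.5,0,0,0],[0,0,-0.8,0,0,0],[0,0,-0.8,0,0,0],[0,0,-0.8,0,0,0],[0,0,-0.6,0,0,0]]' 1 80
python3 - <<'E'
from h import *
s=bot.observe(); print(s['clock'],s['position'],s['tool_rot'],s['grip_width'],s['force'],s['moment'])
p=bot.grab_frame('wrist'); save(p,'w4.png'); q=bot.grab_frame('scene')
b=cv2.resize(q['pixels'][110:250,250:400],None,fx=4,fy=4,interpolation=cv2.INTER_CUBIC)
cv2.imwrite('pics/s4z.png',b)
E
```

```text
clock: 13.0
position: [0.5102, -0.381, 0.1059]
tool_rot: [3.14, 0.0, 1.301]
force: [-0.7, 0.3, -0.9]
grip_width: 0.011
13.0 [ 0.51021673 -0.38102334  0.10586595] [3.14048857e+00 3.66058891e-04 1.30060712e+00] 0.010999736269584596 [-0.65586877  0.26230046 -0.93929835] [0.04203115 0.00735237 0.01948609]
```

View pics/w4.png

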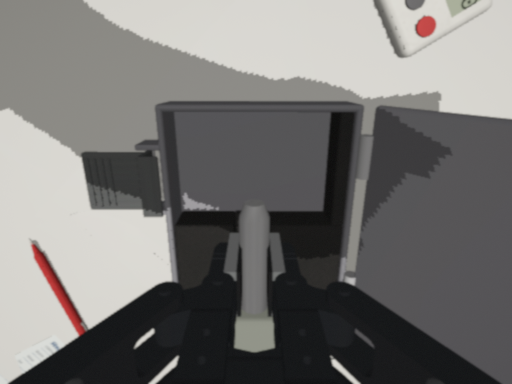

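View pics/s4z.png

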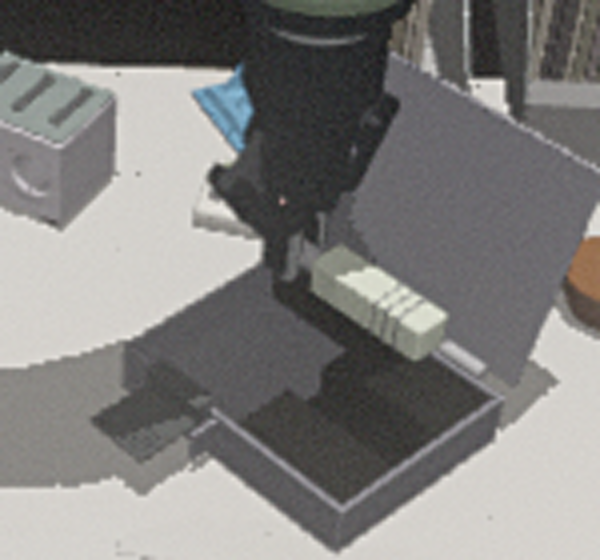

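```bash
python3 - <<'E'
from h import *
import pickle
P,T=pickle.load(open('d0.pkl','rb')); p=P[1]
for n,uv in dict(note=[(190,233),(226,228),(231,262),(195,269)],tape=[(262,262),(246,277),(278,277),(262,292)],pen=[(313,274),(379,284)]).items():
    print(n,[np.round(atz(p,u,.005)[:2],3).tolist() for u in uv])
E
python3 -m handwheel '[[0.955,-0.32,0,0,0,0],[0.955,-0.32,0,0,0,0],[0.955,-0.32,0,0,0,0],[0.955,-0.32,0,0,0,0],[0.955,-0.32,0,0,0,0],[0.955,-0.32,0,0,0,0],[0.955,-0.32,0,0,0,0],[0.955,-0.32,0,0,0,0]]'
```

```text
note [[0.356, -0.101], [0.378, -0.177], [0.306, -0.2], [0.281, -0.125]]
tape [[0.315, -0.266], [0.279, -0.236], [0.289, -0.305], [0.253, -0.275]]
pen [[0.305, -0.379], [0.304, -0.522]]
clock: 14.1
position: [0.4989, -0.1788, 0.1036]
tool_rot: [-3.141, -0.0, 1.301]
force: [0.0, 0.9, -0.8]
grip_width: 0.0114
```

```bash
python3 -m handwheel '[[0,0,0,0,0,0.0292],[0,0,0,0,0,0.0292],[0,0,0,0,0,0.0292],[0,0,0,0,0,0.0292],[0,0,0,0,0,0.0292],[0,0,0,0,0,0.0292],[0,0,0,0,0,0.0292],[0,0,0,0,0,0.0025]]'
python3 -m handwheel '[[0,0,1,0,0,0],[0,0,1,0,0,0],[0,0,0.7,0,0,0],[0,0,0.6,0,0,0]]'
python3 - <<'E'
from h import *
s=bot.observe(); print(s['clock'],s['qpos'],s['position'],s['tool_rot'],s['grip_width'],s['force'],s['moment'])
p=bot.grab_frame('wrist'); save(p,'w5.png'); q=bot.grab_frame('scene')
b=cv2.resize(q['pixels'][110:260,180:330],None,fx=4,fy=4,interpolation=cv2.INTER_CUBIC)
cv2.imwrite('pics/s5z.png',b)
E
```

```text
clock: 15.1
position: [0.499, -0.1794, 0.1036]
tool_rot: [3.141, 0.001, 0.001]
force: [0.1, 0.9, -1.0]
grip_width: 0.0113
clock: 15.6
position: [0.4992, -0.1797, 0.0207]
tool_rot: [-3.141, 0.0, 0.002]
force: [0.8, -0.3, 0.4]
grip_width: 0.0114
15.6 [ 0.05845727  0.72145542  0.24284003  1.99265548 -0.35959143  0.46858617
 -1.00256032] [ 0.49918263 -0.17972141  0.02071405] [-3.14142796e+00  2.22849320e-04  2.21171439e-03] 0.011372910997694318 [ 0.75995571 -0.33153651  0.43936211] [ 0.02475164 -0.04571071 -0.03280097]
```

View pics/w5.png

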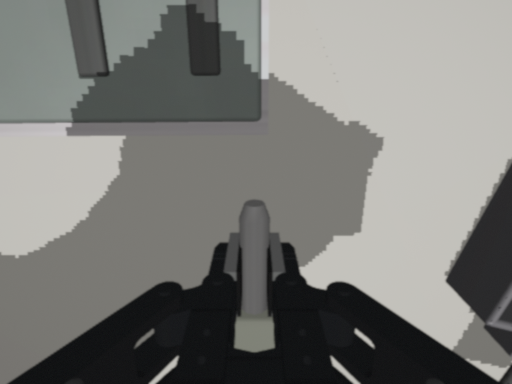

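View pics/s5z.png

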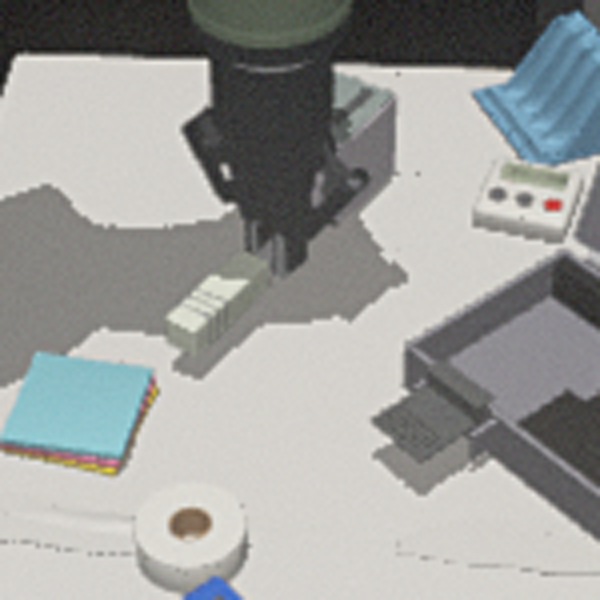

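```bash
python3 -m handwheel '[[0,0,0.4,0,0,0],[0,0,0.22,0,0,0],[0,0,0.06,0,0,0],[0,0,0,0,0,0]]'
python3 - <<'E'
from h import *
q=bot.grab_frame('scene')
b=cv2.resize(q['pixels'][140:240,180:280],None,fx=6,fy=6,interpolation=cv2.INTER_CUBIC)
cv2.imwrite('pics/s6z.png',b)
E
```

```text
clock: 16.2
position: [0.4993, -0.1797, 0.0047]
tool_rot: [3.142, -0.0, 0.001]
force: [-1.0, 0.0, -1.4]
grip_width: 0.0113
```

View pics/s6z.png

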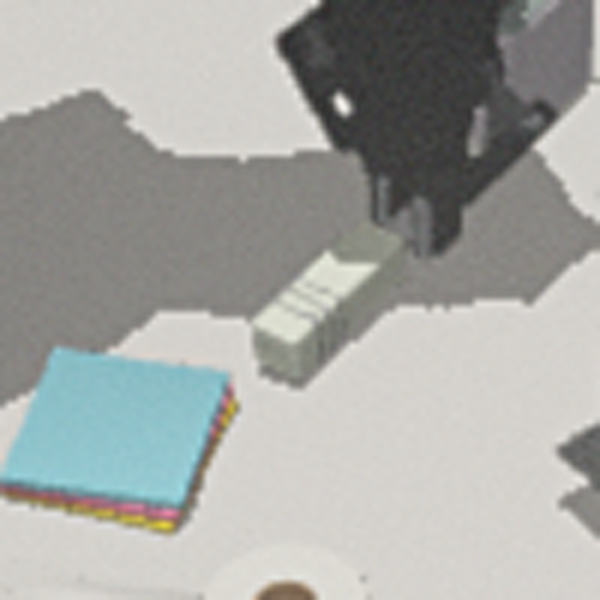

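Near the table and no contact yet. I'll lower another 3 mm, release with a small opening, lift and look.

```bash
python3 -m handwheel '[[0,0,0.06,0,0,0],[0,0,0.05,0,0,0]]'
python3 -m handwheel '[[0,0,0,0,0,0],[0,0,0,0,0,0],[0,0,0,0,0,0]]' 0.2
python3 -m handwheel '[[0,0,-0.6,0,0,0],[0,0,-1,0,0,0],[-1,0,-1,0,0,0],[-1,0,-0.5,0,0,0],[-0.4,0,0,0,0,0]]' -0.3
python3 - <<'E'
from h import *
s=bot.observe(); print(s['clock'],s['position'],s['tool_rot'],s['grip_width'])
p=bot.grab_frame('wrist'); save(p,'w7.png'); q=bot.grab_frame('scene')
b=cv2.resize(q['pixels'][110:260,170:320],None,fx=4,fy=4,interpolation=cv2.INTER_CUBIC)
cv2.imwrite('pics/s7z.png',b)
for pic in (p,q):
    for d in bot.trace(pic,'probe')[:1]:
        ys,xs=np.nonzero(d['region']); w=np.array([atz(pic,(x,y),.018)[:2] for x,y in zip(xs,ys)])
        m=w.mean(0); e,v=np.linalg.eigh(np.cov(w.T)); ax=v[:,1]*np.sign(v[0,1]); k=(w-m)@ax
        print(d['score'],d['region'].sum(),np.round(m,4),np.degrees(np.arctan2(ax[1],ax[0])),'ends',m+ax*k.min(),m+ax*k.max())
for x in (.44,.48,.535): print(proj(p,[x,-.18,.012]))
E
```

```text
clock: 16.5
position: [0.4993, -0.1797, 0.0018]
tool_rot: [3.142, -0.0, 0.001]
force: [-0.0, 0.8, -0.9]
grip_width: 0.0116
clock: 16.88
position: [0.4993, -0.1797, 0.0018]
tool_rot: [-3.142, -0.0, 0.001]
force: [-0.6, 0.3, -0.1]
grip_width: 0.0339
clock: 17.5
position: [0.4389, -0.1799, 0.0808]
tool_rot: [3.141, -0.002, 0.0]
force: [0.9, -0.1, -0.5]
grip_width: 0.0559
17.5 [ 0.43887916 -0.17988636  0.08075438] [ 3.14140739e+00 -1.82109713e-03  3.98020953e-05] 0.05587047321075145
0.78 395 [ 0.4394 -0.1832] 2.2751088782442688 ends [ 0.38240385 -0.18545813] [ 0.5220149  -0.17991152]
[254.70394519 199.15151495]
[254.82901255 145.37161969]
[255.02774702  59.9143128 ]
```

View pics/w7.png

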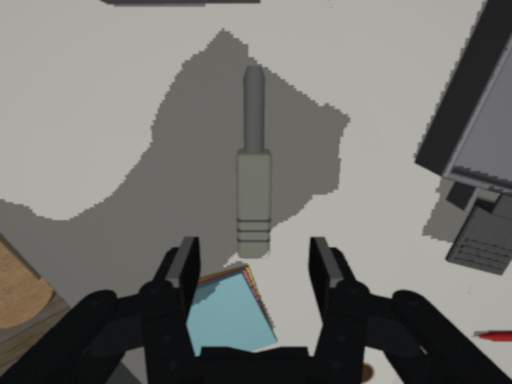

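View pics/s7z.png

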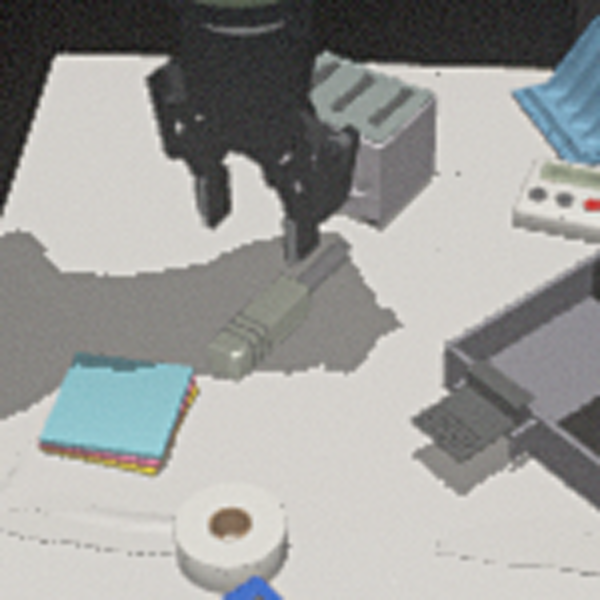

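```bash
python3 -m handwheel '[[-0.24,0,0.8,0,0,0],[0,0,0.8,0,0,0],[0,0,0.8,0,0,0],[0,0,0.5,0,0,0],[0,0,0.18,0,0,0],[0,0,0,0,0,0]]'
python3 -m handwheel '[[0,0,0,0,0,0],[0,0,0,0,0,0],[0,0,0,0,0,0],[0,0,0,0,0,0]]' 1 60
```

```text
clock: 18.45
position: [0.4334, -0.1798, 0.0023]
tool_rot: [-3.142, 0.0, 0.0]
force: [-0.5, -0.4, -0.2]
grip_width: 0.0554
clock: 18.95
position: [0.4336, -0.1798, 0.003]
tool_rot: [3.141, -0.001, 0.001]
force: [-1.8, 1.4, 10.5]
grip_width: 0.0229
```

```bash
python3 -m handwheel '[[0,0,-0.4,0,0,0],[0,0,-0.72,0,0,0],[0,-0.7,0,0,0,0],[0,-0.7,0,0,0,0],[0.3,-0.7,0,0,0,0],[0.3,-0.6,0,0,0,0],[0,0,0,0,0,0],[0,0,0,0,0,0]]'
python3 - <<'E'
from h import *
s=bot.observe(); print(s['clock'],s['position'],s['tool_rot'],s['grip_width'],s['force'])
p=bot.grab_frame('wrist'); save(p,'w8.png'); q=bot.grab_frame('scene'); t=bot.grab_frame('top')
b=cv2.resize(q['pixels'][110:230,190:310],None,fx=5,fy=5,interpolation=cv2.INTER_CUBIC)
cv2.imwrite('pics/s8z.png',b)
print(proj(p,[.567,-.112,.04]),proj(p,[.567,-.112+.024,.076]),proj(p,[.567,-.112-.07,.076]),proj(p,[.547,-.112,.04]))
print(proj(q,[.567,-.112,.04]))
E
```

```text
clock: 19.95
position: [0.448, -0.1127, 0.0306]
tool_rot: [3.141, -0.0, 0.0]
force: [-0.4, -0.4, -1.6]
grip_width: 0.0227
19.95 [ 0.44802322 -0.11270629  0.03063367] [ 3.14132160e+00 -1.73039589e-04  3.78423114e-04] 0.022700514181007544 [-0.41547701 -0.35522274 -1.64203044]
[253.98114273 -19.48068343] [162.49223835 -61.58492367] [520.98213813 -60.61123168] [253.8954628   39.56718976]
[242.91187413 147.05026776]
```

View pics/w8.png

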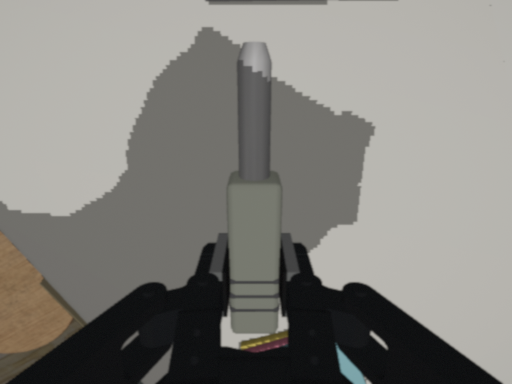

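View pics/s8z.png

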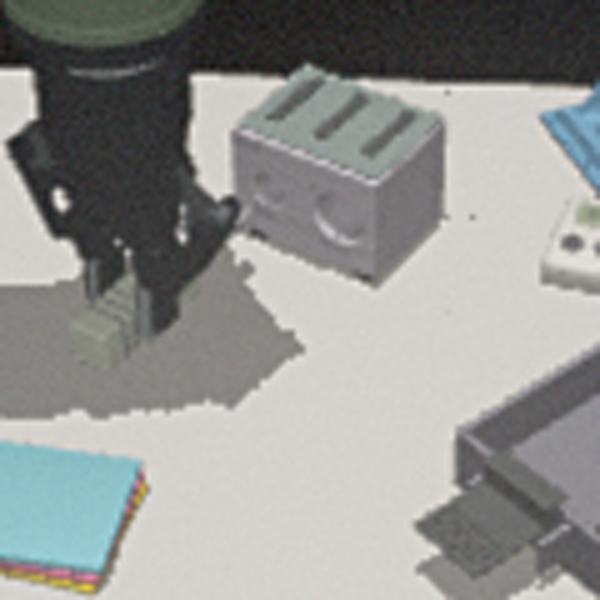

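```bash
python3 - <<'E'
from h import *
from scipy.spatial.transform import Rotation as Ro
s=bot.observe(); p=bot.grab_frame('wrist'); q=bot.grab_frame('scene'); t=bot.grab_frame('top')
Rt=Ro.from_euler('xyz',s['tool_rot']).as_matrix(); pt=np.array(s['position'])
Rc=np.array(p['R'])@Rt; tc=np.array(p['R'])@pt+p['t']   # cam from tool
R5=Ro.from_euler('xyz',[-3.14142796e+00,2.22849320e-04,2.21171439e-03]).as_matrix(); p5=np.array([0.49918263,-0.17972141,0.02071405])
p5d=dict(p); p5d['R']=Rc@R5.T; p5d['t']=tc-p5d['R']@p5
im=cv2.imread('pics/w5.png')
for X in ([.567,-.182,.076],[.637,-.182,.076],[.567,-.150,.076]): print(proj(p5d,X))
a=cv2.resize(im[0:150,0:300],None,fx=2.6,fy=2.6,interpolation=cv2.INTER_CUBIC); cv2.imwrite('pics/w5z.png',a)
b=cv2.resize(q['pixels'][120:170,225:285],None,fx=12,fy=12,interpolation=cv2.INTER_CUBIC)
# predicted circle of 17mm and 28mm
for cy,r,col in ((-.112,.0085,(0,0,255)),(-.158,.014,(0,255,0))):
    pts=np.array([proj(q,[.567,cy+r*np.cos(k),.04+r*np.sin(k)]) for k in np.linspace(0,6.28,40)])
    cv2.polylines(b,[np.int32(((pts-[225,120])*12)+6)],True,col,1)
cv2.imwrite('pics/s8zz.png',b)
for k,pic in (('wrist',p5d),): print(atz(pic,(264,122),.076),atz(pic,(262,10),.076))
E
```

```text
[264.69812852 139.91269738]
[ 269.58679899 -188.86489708]
[152.33930174 139.53729685]
[ 0.57204069 -0.18173021  0.076     ] [ 0.59975983 -0.18083953  0.076     ]
```

View pics/w5z.png

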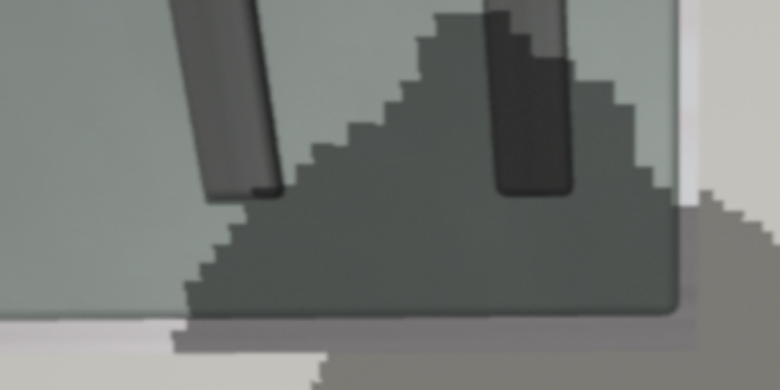

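View pics/s8zz.png

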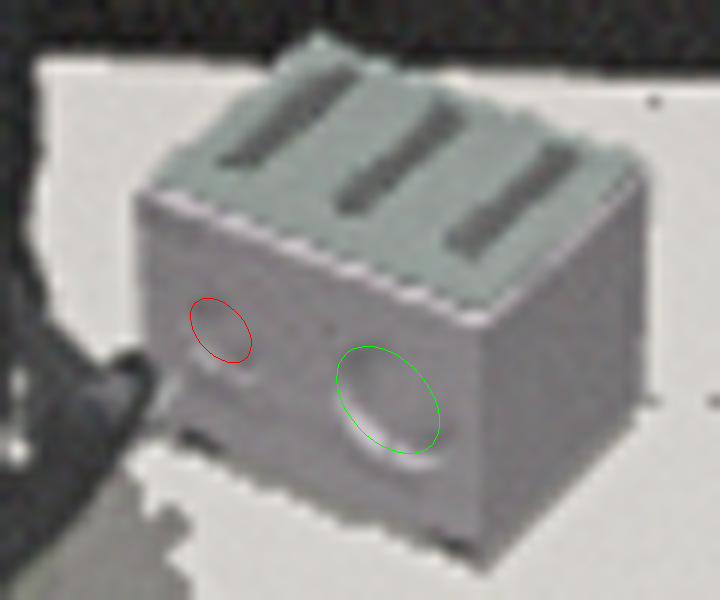

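```bash
python3 -m handwheel '[[0.4,0,0,0,0,0],[0.4,0,0,0,0,0],[0.2,0,0,0,0,0],[0.2,0,0,0,0,0]]'
python3 -m handwheel '[[0.16,0,0,0,0,0],[0.16,0,0,0,0,0]]'
python3 - <<'E'
from h import *
s=bot.observe(); print(s['clock'],s['position'],s['tool_rot'],s['grip_width'],s['force'],s['moment'])
p=bot.grab_frame('wrist'); save(p,'w9.png'); q=bot.grab_frame('scene')
b=cv2.resize(q['pixels'][110:230,190:310],None,fx=5,fy=5,interpolation=cv2.INTER_CUBIC)
cv2.imwrite('pics/s9z.png',b)
E
```

```text
clock: 20.75
position: [0.4785, -0.1122, 0.0302]
tool_rot: [3.142, 0.0, 0.001]
force: [0.5, -0.7, -0.8]
grip_width: 0.0227
clock: 21.0
position: [0.4863, -0.1122, 0.0303]
tool_rot: [3.142, 0.0, 0.0]
force: [-0.2, -0.8, -0.4]
grip_width: 0.0229
21.0 [ 0.48631162 -0.11223975  0.03027539] [3.14158745e+00 2.03303152e-04 4.80663829e-04] 0.022900372677229455 [-0.23022617 -0.78371624 -0.40838745] [-0.15155231  0.08814833 -0.07449222]
```

View pics/w9.png

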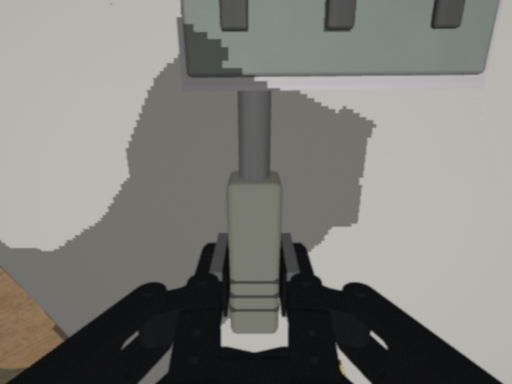

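View pics/s9z.png

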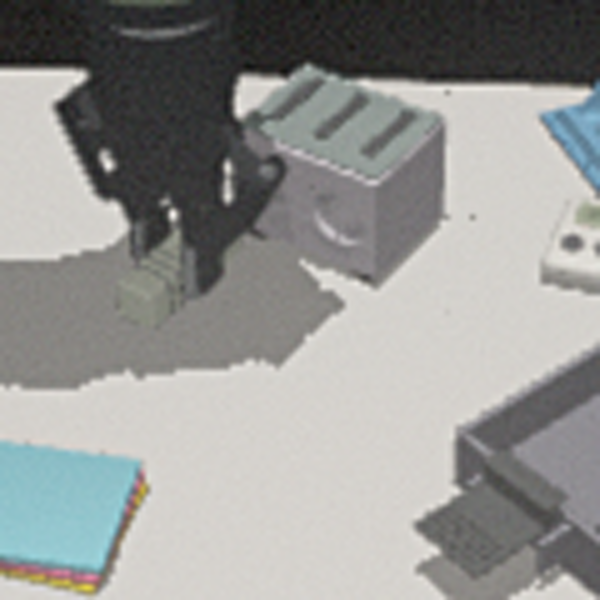

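```bash
python3 -m handwheel '[[0.3,0,0,0,0,0],[0.3,0,0,0,0,0],[0.3,0,0,0,0,0],[0.3,0,0,0,0,0]]'
python3 -m handwheel '[[0.1,0,0,0,0,0],[0.1,0,0,0,0,0]]'
python3 -m handwheel '[[0.1,0,0,0,0,0],[0,0,0,0,0,0]]'
```

```text
clock: 21.6
position: [0.5167, -0.1122, 0.0303]
tool_rot: [3.142, 0.0, 0.001]
force: [-0.5, -0.4, 0.3]
grip_width: 0.023
clock: 21.85
position: [0.5212, -0.1122, 0.0302]
tool_rot: [3.142, 0.0, 0.0]
force: [-0.9, -1.6, 0.6]
grip_width: 0.0229
clock: 22.1
position: [0.524, -0.1122, 0.0303]
tool_rot: [3.142, -0.0, 0.001]
force: [0.7, -0.4, -0.3]
grip_width: 0.0227
```

```bash
python3 -m handwheel '[[0.06,0,0,0,0,0],[0.04,0,0,0,0,0]]'
python3 -m handwheel '[[0.06,0,0,0,0,0],[0.04,0,0,0,0,0]]'
python3 - <<'E'
from h import *
p=bot.grab_frame('wrist'); save(p,'w10.png')
E
```

```text
clock: 22.35
position: [0.5243, -0.1122, 0.0301]
tool_rot: [-3.141, 0.004, 0.0]
force: [-14.8, -0.9, 8.3]
grip_width: 0.0228
clock: 22.6
position: [0.5243, -0.1122, 0.0298]
tool_rot: [-3.14, 0.008, -0.0]
force: [-28.8, -1.6, 19.0]
grip_width: 0.0228
```

View pics/w10.png

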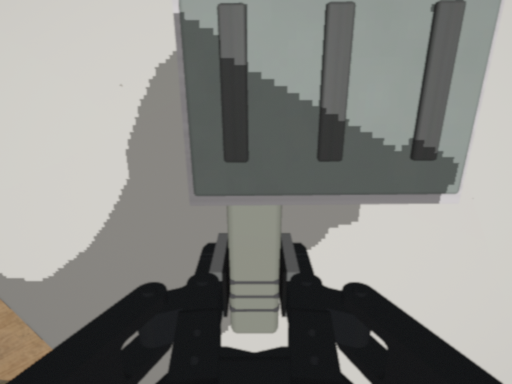

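```bash
python3 -m handwheel '[[-0.1,0,0,0,0,0],[-0.04,0,0,0,0,0],[0,0,0,0,0,0]]'
python3 -m handwheel '[[0,0,0,0,0,0],[0,0,0,0,0,0],[0,0,0,0,0,0],[0,0,0,0,0,0]]' -0.1
python3 -m handwheel '[[0,0,-0.5,0,0,0],[0,0,-0.8,0,0,0],[-0.5,0,-1,0,0,0],[-1,0,-1,0,0,0],[-1,0,-1,0,0,0],[-1,0,0,0,0,0],[-1,0,0,0,0,0]]'
python3 - <<'E'
from h import *
s=bot.observe(); print(s['clock'],s['position'],s['force'])
p=bot.grab_frame('wrist'); save(p,'w11.png'); q=bot.grab_frame('scene')
b=cv2.resize(q['pixels'][110:210,190:310],None,fx=6,fy=6,interpolation=cv2.INTER_CUBIC)
cv2.imwrite('pics/s11z.png',b)
E
```

```text
clock: 23.02
position: [0.5242, -0.1123, 0.0301]
tool_rot: [-3.141, 0.002, 0.0]
force: [-6.5, -2.2, 0.1]
grip_width: 0.0226
clock: 23.52
position: [0.5253, -0.1121, 0.0303]
tool_rot: [-3.142, -0.0, 0.001]
force: [-1.3, -0.4, 0.6]
grip_width: 0.0474
clock: 24.4
position: [0.4122, -0.1122, 0.1388]
tool_rot: [-3.141, -0.001, 0.001]
force: [-0.0, 0.2, -0.1]
grip_width: 0.0469
24.4 [ 0.41215226 -0.11216816  0.13879235] [-0.00436188  0.22942463 -0.06081552]
```

View pics/w11.png

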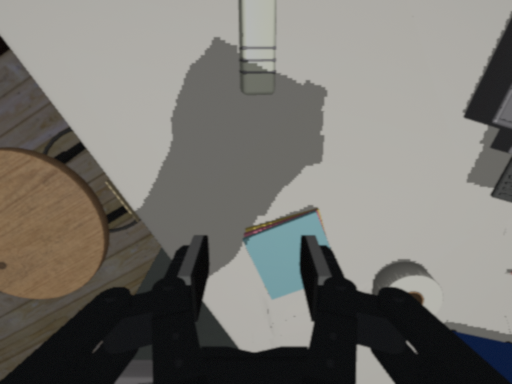

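View pics/s11z.png

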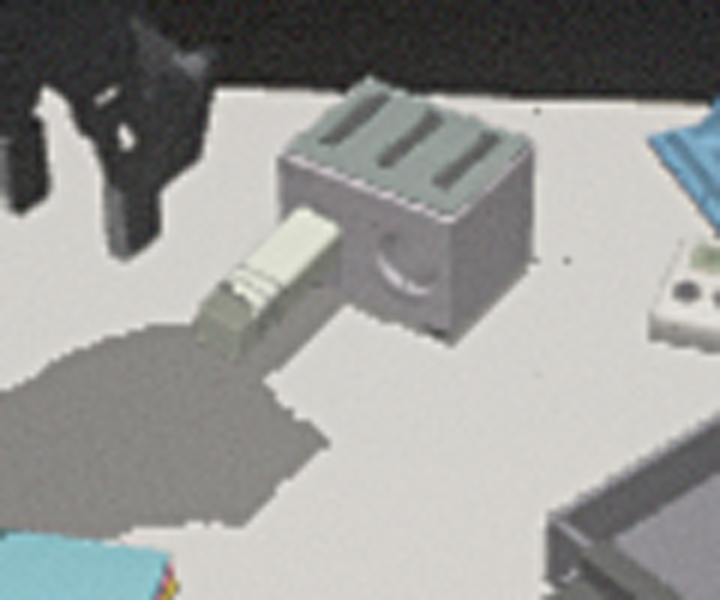

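```bash
python3 -m handwheel '[[1,0,0,0,0,0],[1,0,0,0,0,0],[0.5,0,0,0,0,0],[0,0,0,0,0,0]]' 
python3 - <<'E'
from h import *
p=bot.grab_frame('wrist'); q=bot.grab_frame('scene'); save(p,'w12.png')
a=cv2.resize(p['pixels'][0:200,170:340],None,fx=3,fy=3,interpolation=cv2.INTER_CUBIC); cv2.imwrite('pics/w12z.png',a)
for x,z in ((.567,.052),(.4875,.052),(.4875,.045),(.567,.076)): print(x,z,proj(p,[x,-.112,z]))
for pic,n in ((q,'scene'),):
  for d in bot.trace(pic,'probe')[:1]: print(n,d['score'],d['point'],d['region'].sum())
  for d in bot.trace(pic,'timer')[:1]: print(n,d['score'],d['point'],d['region'].sum())
E
```

```text
clock: 25.0
position: [0.4755, -0.1122, 0.1378]
tool_rot: [3.141, 0.0, 0.001]
force: [0.1, -0.3, -0.3]
grip_width: 0.0476
0.567 0.052 [254.47114013  68.29231505]
0.4875 0.052 [254.20179181 177.81578762]
0.4875 0.045 [254.18391772 175.17882754]
0.567 0.076 [254.58207854  66.92513042]
scene 0.69 [233.7, 159.0] 291
scene 0.87 [309.7, 157.5] 434
```

View pics/w12z.png

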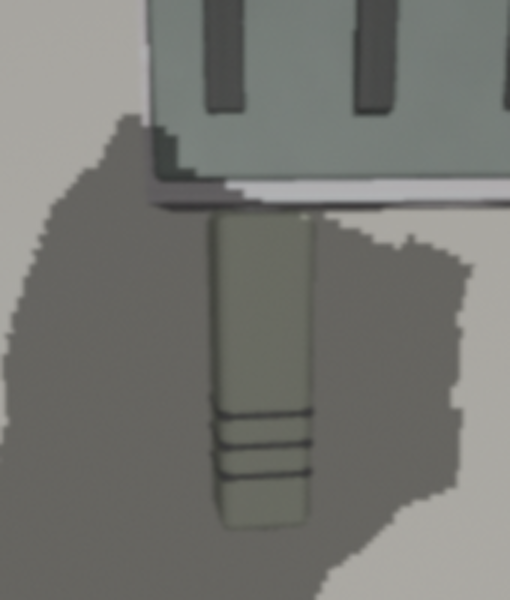

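```bash
python3 -m handwheel '[[-1,0,0,0,0,0],[-0.5,0,0.5,0,0,0],[0,0,1,0,0,0],[0,0,1,0,0,0],[0,0,1,0,0,0],[0,0,1,0,0,0],[0,0,0,0,0,0]]' 1 40
python3 -m handwheel '[[0.4,0,0,0,0,0],[0.2,0,0,0,0,0],[0.1,0,0,0,0,0]]'
python3 -m handwheel '[[0.08,0,0,0,0,0],[0.08,0,0,0,0,0]]'
```

```text
clock: 26.08
position: [0.4364, -0.1123, 0.0245]
tool_rot: [-3.141, 0.003, 0.0]
force: [-0.7, 0.1, 1.0]
grip_width: 0.0002
clock: 26.45
position: [0.4561, -0.1121, 0.0259]
tool_rot: [3.141, -0.001, 0.001]
force: [0.1, -0.6, 0.1]
grip_width: -0.0001
clock: 26.7
position: [0.4592, -0.1122, 0.0254]
tool_rot: [-3.142, -0.0, 0.001]
force: [0.4, 0.4, -0.2]
grip_width: -0.0001
```

```bash
python3 -m handwheel '[[0.2,0,0,0,0,0],[0.16,0,0,0,0,0],[0.08,0,0,0,0,0]]'
python3 -m handwheel '[[0.08,0,0,0,0,0],[0.08,0,0,0,0,0]]'
python3 -m handwheel '[[0.06,0,0,0,0,0],[0,0,0,0,0,0]]'
```

```text
clock: 27.08
position: [0.4705, -0.1122, 0.0252]
tool_rot: [3.142, -0.0, 0.001]
force: [0.6, -0.1, -0.5]
grip_width: -0.0003
clock: 27.32
position: [0.4742, -0.1122, 0.0253]
tool_rot: [-3.142, 0.0, 0.001]
force: [-0.5, -0.1, -0.4]
grip_width: -0.0003
clock: 27.58
position: [0.4745, -0.1121, 0.025]
tool_rot: [-3.141, 0.002, 0.0]
force: [-5.3, 0.3, 1.4]
grip_width: -0.0001
```

```bash
python3 -m handwheel '[[0.06,0,0,0,0,0],[0.06,0,0,0,0,0],[0,0,0,0,0,0]]'
python3 -m handwheel '[[-0.2,0,0,0,0,0],[-0.8,0,0,0,0,0],[-1,0,-1,0,0,0],[-1,0,-1,0,0,0],[-1,0,-1,0,0,0],[-0.5,0,-1,0,0,0],[0,0,-1,0,0,0],[0,0,-1,0,0,0]]'
python3 -m handwheel '[[-0.5,1,-1,0,0,0],[-0.5,1,-0.5,0,0,0],[0,1,0,0,0,0],[0,1,0,0,0,0],[0,1,0,0,0,0],[0,1,0,0,0,0],[0,0,0,0,0,0]]'
python3 - <<'E'
from h import *
s=bot.observe(); print(s['clock'],s['position'],s['force'])
q=bot.grab_frame('scene'); t=bot.grab_frame('top'); save(q,'s13.png'); save(t,'t13.png')
b=np.vstack([cv2.resize(q['pixels'][120:200,200:330],None,fx=4,fy=4,interpolation=2)[:300],cv2.resize(t['pixels'][80:180,180:310],None,fx=4,fy=4,interpolation=2)[:300]])
cv2.imwrite('pics/st13.png',b[:600])
E
```

```text
clock: 27.95
position: [0.4747, -0.1119, 0.0245]
tool_rot: [-3.14, 0.008, -0.0]
force: [-19.7, 0.9, 6.5]
grip_width: -0.0005
clock: 28.95
position: [0.3663, -0.1123, 0.1763]
tool_rot: [-3.142, -0.001, 0.0]
force: [0.6, 0.0, 0.5]
grip_width: -0.0
clock: 29.82
position: [0.3411, -0.2637, 0.2129]
tool_rot: [3.141, -0.0, -0.002]
force: [-0.7, -0.9, -0.3]
grip_width: 0.0004
29.825 [ 0.34111695 -0.26368348  0.21286176] [-0.72831422 -0.87526605 -0.25857944]
```

View pics/st13.png

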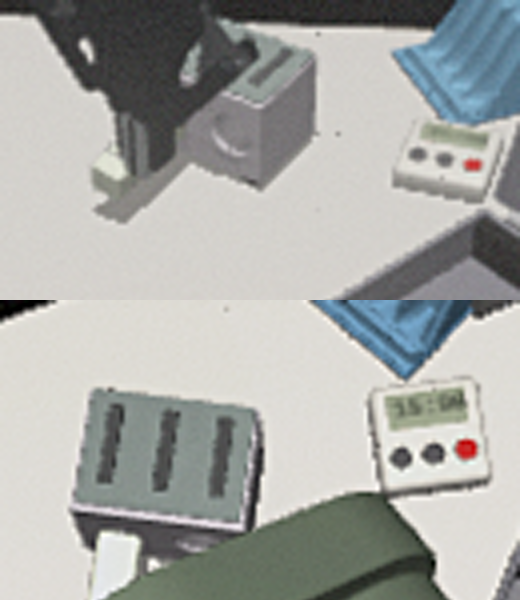

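View pics/s13.png

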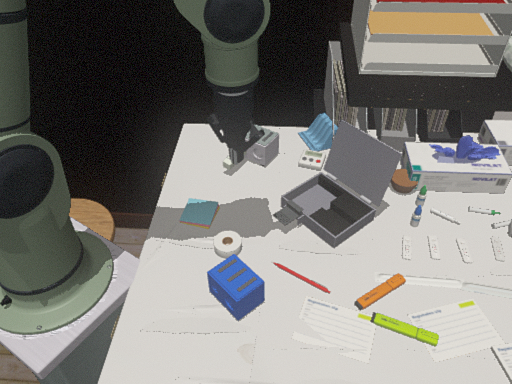

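```bash
python3 -m handwheel '[[0,-1,-0.5,0,0,0],[0,-1,-0.5,0,0,0],[0,-1,0,0,0,0],[0,-1,0,0,0,0],[0,-1,0,0,0,0],[0,-1,0,0,0,0],[0,-1,0,0,0,0],[0,-1,0,0,0,0]]'
python3 -m handwheel '[[0,-1,0,0,0,0],[0,-1,0,0,0,0],[0,-1,0,0,0,0],[0,0,0,0,0,0]]'
python3 - <<'E'
from h import *
q=bot.grab_frame('scene'); t=bot.grab_frame('top'); 
b=np.vstack([cv2.resize(q['pixels'][120:195,200:330],None,fx=4,fy=4,interpolation=2)[:300],cv2.resize(t['pixels'][90:165,180:310],None,fx=4,fy=4,interpolation=2)[:300]])
cv2.imwrite('pics/st14.png',b[:600])
for d in bot.trace(t,'timer')[:1]: print(d['score'],d['point'])
E
```

```text
clock: 30.92
position: [0.3409, -0.0608, 0.2379]
tool_rot: [-3.141, -0.0, 0.002]
force: [0.6, 0.1, 0.5]
grip_width: 0.0
clock: 31.42
position: [0.3408, 0.0144, 0.2378]
tool_rot: [-3.141, -0.0, 0.004]
force: [0.4, -0.0, 0.0]
grip_width: -0.0001
0.89 [283.7, 116.9]
```

View pics/st14.png

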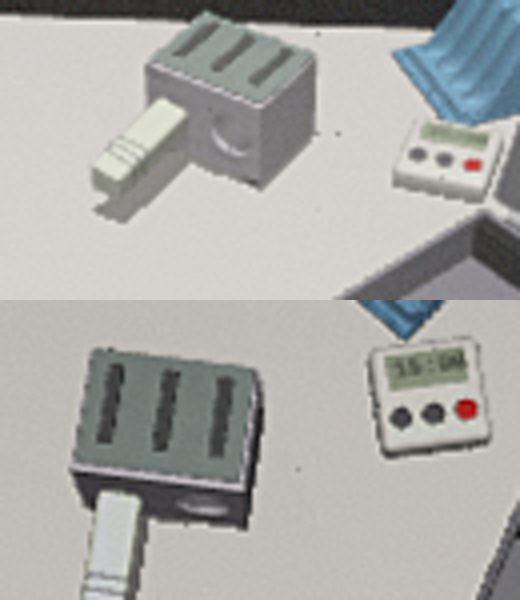

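```bash
python3 -c "
from workcell import bot
print(bot.job_done()); print(bot.observe()['clock'])"
```

```text
the job is handed in; nothing more can be done
None
the job is handed in; nothing more can be done
```

The probe is in the narrower well of the aluminium block with its shoulder against the block. I let go of it there and handed the job in at about 31.5 s on the robot's clock.

**What I did**
- I pressed the release pad with shut fingers, and the lid sprang open to its stop.
- I lifted the probe out by its shank. The first grip sat too high on the shank, so I opened, went lower and gripped again.
- I laid the probe on the table, took it over by its handle, and pushed it into the well until it stopped.

**Last checks**
- **Seating:** the push stopped hard about where calculated, at 29 N. After letting go I pressed the handle's rear end again with shut fingers at about 20 N, and it did not move.
- **Droop:** once released, the handle hangs down slightly in the loose well, so a gap of roughly 1 mm shows at the top edge of the shoulder. The lower edge looked to be in contact, but I could not see it directly.
- **Timer:** its corner lies on the same pixels as at the start, so it has not moved. The network's reported middle point differed by about 5 rows, and I went by the corner.
- **Arm:** the robot was clear of everything at hand-in. The highest force I read was about 33 N at the pad's stop, against the 40 N and 120 N limits.

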